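# Rack the painted border tiles in the drying station

## Task

Put the painted border tiles in to dry: flip the red lock lever free, pull the carriage all the way out by its orange handle, and lay every tile on the sloped wooden rack, pointing straight up the slope, flat across both narrow rails, with its lower end down against the lip. Then push the loaded carriage fully home under the clear hood, flip the lever back to locked, and leave the other things on the table where they are.

Things in the scene. Friction and masses are not known exactly. Their poses are not given: they have to be found in the camera images.
- dryer: drying station, fixed, place and yaw vary: grey base, clear hood, white blower box. Origin on the table under mid-rack when the carriage is home; x away from the robot along the carriage's travel, y left, z up. Hood roof 164 mm high, from x -0.040 (open front) to the blower at x 0.095; side walls at y -0.187 and 0.187.
- carriage (a joint): aluminium carriage that slides in the station, in m: 0 fully home under the hood (hard stop), 0.12 fully out towards the robot, along the station's -x (hard stop). Friction about 2 N, stays where it is left. Starts home. While the lever is locked a steel strut blocks it (about 5 mm of play).
- handle (a point): grip point of the orange carriage handle at the carriage's left end, moves with it: an upright block 16 mm thick along the station's x, 40 mm along its y, top 7 mm above this point, foot 23 mm below it on a flat bracket whose top is 32 mm above the table. Take it from above, fingers closing along the station's x. When home it is 47 mm in front of the hood.
- rack (a point): sloped wooden rack fixed on the carriage. Frame: x straight up the slope (0.25 rad from level, rising away from the robot), y left, z square to the slope; x = 0 at the face of the lip, y = 0 at mid-length, z = 0 on the rail tops. A seated tile has its origin at x 0.060, z 0.005, any y clear of the others; room for four. Friction holds a tile where it is laid: it does not slide down by itself.
- rack_rail (a point): middle of the upper rail's top, rack x 0.105. The rack's origin is 55 mm above the table; lip 7 mm above the rail tops; end boards 15 mm high at rack y -0.1675 and 0.1675. The two rails are wooden battens 14 mm wide running along y, at rack x 0.030 to 0.044 and 0.098 to 0.112, open between them and below; the carriage's plate lies 33 mm below the rack's origin.
- lock_lever (a joint): lock lever on the right of the station, in rad: 0 locked (leaning away from the robot, 0.6 rad off upright), 1.2 free (leaning 0.6 rad towards the robot); turns about the station's y through point lever_hinge; stays where it is left, about 1.2 N at the ball moves it. Can be locked only with the carriage home. Starts at 0 to 0.12.
- lever_ball (a point): centre of the red ball, 26 mm across, at the end of the lock lever, 100 mm from the hinge on a 10 mm rod; 130 mm above the table when locked or free, 147 mm when upright. Can be pinched from above, fingers closing along the station's y, and carried round the arc.
- lever_hinge (a point): hinge axis of the lock lever, 47 mm above the table, fixed to the station.
- tile_a: border tile, glazed white with dark blue stripes and diamonds on both faces, a flat bar 120 x 40 x 10 mm, 0.12 kg. Origin at the centre of the solid tile; x along its length, y across its width, z through its thickness. Starts lying flat on the table to the robot's left (origin 5 mm up); None if absent. Either face may be up and either end may be lower.
- tile_b: border tile, glazed white with black stripes and diamonds on both faces, a flat bar 120 x 40 x 10 mm, 0.12 kg. Origin at the centre of the solid tile; x along its length, y across its width, z through its thickness. Starts lying flat on the table to the robot's left (origin 5 mm up); None if absent. Either face may be up and either end may be lower.
- tile_c: border tile, glazed white with green-blue stripes and diamonds on both faces, a flat bar 120 x 40 x 10 mm, 0.12 kg. Origin at the centre of the solid tile; x along its length, y across its width, z through its thickness. Starts lying flat on the table to the robot's left (origin 5 mm up); None if absent. Either face may be up and either end may be lower.
- tile_d: border tile, glazed white with red-brown stripes and diamonds on both faces, a flat bar 120 x 40 x 10 mm, 0.12 kg. Origin at the centre of the solid tile; x along its length, y across its width, z through its thickness. Starts lying flat on the table to the robot's left (origin 5 mm up); None if absent. Either face may be up and either end may be lower.
- brush_cup: bystander: blue ceramic cup, 72 mm across, 90 mm high, with brushes standing up to about 210 mm. Origin at the centre of its underside, z up. Leave it alone.
- glaze_jar: bystander: grey jar with steel lid, 68 mm across, 85 mm high. Origin at the centre of its underside, z up. Leave it alone.
- palette: bystander: flat black flower-shaped paint palette, 128 mm across, 12 mm high. Origin at the centre of its underside, z up. Leave it alone.
Mind the look-alikes: they are no part of the job. Leave any purple or yellow look-alike of the tile_a alone.

How it is judged:
On the way, in this order (a step that is already met when the one before it is completed fails the run):
1. the lock lever is flipped free, with the carriage still home (value of joint lock_lever above 1 rad and value of joint carriage below 0.02 m), for 0.1 s.
2. the carriage is pulled fully out (to within 12 mm) (value of joint carriage above 0.108 m), for 0.1 s.
3. with the carriage out (by 90 mm or more), every tile lies released on the rack, flat on both rails, against the lip (value of joint carriage above 0.09 m and x of tile_a in the frame of rack between 0.055 and 0.07 m and y of tile_a in the frame of rack between -0.152 and 0.152 m and z of tile_a in the frame of rack between 0.001 and 0.009 m and angle between the z axis of each of tile_a, tile_b, tile_c, tile_d and the z axis of rack, either way round below 0.07 rad and angle between the x axis of each of tile_a, tile_b, tile_c, tile_d and the x axis of rack, either way round below 0.15 rad and x of tile_b in the frame of rack between 0.055 and 0.07 m and y of tile_b in the frame of rack between -0.152 and 0.152 m and z of tile_b in the frame of rack between 0.001 and 0.009 m and x of tile_c in the frame of rack between 0.055 and 0.07 m and y of tile_c in the frame of rack between -0.152 and 0.152 m and z of tile_c in the frame of rack between 0.001 and 0.009 m and x of tile_d in the frame of rack between 0.055 and 0.07 m and y of tile_d in the frame of rack between -0.152 and 0.152 m and z of tile_d in the frame of rack between 0.001 and 0.009 m and contact force between each of tile_a, tile_b, tile_c, tile_d and the fingers below 0.1 N), for 0.3 s.
4. the carriage is pushed home (to within 6 mm) (value of joint carriage below 0.006 m), for 0.2 s.
5. the lock lever is flipped back to locked (within 0.15 rad) (value of joint lock_lever below 0.15 rad and value of joint carriage below 0.006 m), for 0.2 s.
At the end, for the whole second after the job is handed in: Every tile lies at rest and released on the rack, flat on both rails (within 4 mm and 0.07 rad), straight up the slope within 0.15 rad, its lower end within about 10 mm of the lip, between the end boards; the carriage is home within 6 mm and the lock lever within 0.15 rad of locked (all of step 5 and x of tile_a in the frame of rack between 0.055 and 0.07 m and y of tile_a in the frame of rack between -0.152 and 0.152 m and z of tile_a in the frame of rack between 0.001 and 0.009 m and angle between the z axis of each of tile_a, tile_b, tile_c, tile_d and the z axis of rack, either way round below 0.07 rad and angle between the x axis of each of tile_a, tile_b, tile_c, tile_d and the x axis of rack, either way round below 0.15 rad and x of tile_b in the frame of rack between 0.055 and 0.07 m and y of tile_b in the frame of rack between -0.152 and 0.152 m and z of tile_b in the frame of rack between 0.001 and 0.009 m and x of tile_c in the frame of rack between 0.055 and 0.07 m and y of tile_c in the frame of rack between -0.152 and 0.152 m and z of tile_c in the frame of rack between 0.001 and 0.009 m and x of tile_d in the frame of rack between 0.055 and 0.07 m and y of tile_d in the frame of rack between -0.152 and 0.152 m and z of tile_d in the frame of rack between 0.001 and 0.009 m and contact force between each of tile_a, tile_b, tile_c, tile_d and the fingers below 0.1 N and linear speed of each of tile_a, tile_b, tile_c, tile_d below 0.02 m/s); the robot touches nothing.
It fails at once if the brush cup is moved more than 30 mm or tipped over (distance of brush_cup from where it was at the start of the episode above 0.03 m or angle between brush_cup's own z axis and vertical above 0.4 rad).
It fails at once if the glaze jar is moved more than 30 mm or tipped over (distance of glaze_jar from where it was at the start of the episode above 0.03 m or angle between glaze_jar's own z axis and vertical above 0.4 rad).
It fails at once if the palette is moved more than 30 mm or tipped over (distance of palette from where it was at the start of the episode above 0.03 m or angle between palette's own z axis and vertical above 0.4 rad).
Of tile_a, tile_b, tile_c, tile_d only 2 to 4 are there at a start; the rules pass over those that are not, and their reading is None.
At some moment in a run one of tile_a, tile_b, tile_c, tile_d may be knocked a few centimetres aside while the robot is not near it.
Once in a run the grip may slacken for a moment while it holds something.
It also fails if it takes over 210 s, if anything falls off the work surface, if the arm or the gripper's body presses on something with over 40 N, if the wrist force passes 120 N, or if a joint passes its speed limit or range.

## Robot

A 7-joint arm with a two-finger parallel gripper is mounted at the origin on the work surface. World frame = base frame: x ahead of the robot, y to its left, z up, the work surface at z = 0. Lengths are in m, angles in rad, forces in N, time in s.
With the tool pointing down it reaches from about 0.425 to 0.925 m from the base axis. Payload 6.8 kg.
Tool frame: the origin (TCP) lies on the front face of the gripper's body, between the roots of the fingers; the fingertips stand 73 mm ahead of it and the grasp point (between the pads) lies 54 mm ahead of it (env.nose_length is the distance from the TCP to the fingertips, in m); z points along the fingers, y is the line along which they close (so a half turn about z gives the same grasp; the last joint's range is limited). The gripper opens to 85 mm and grips with 20 to 120 N. Pads are 22 mm wide; open, the fingers measure 114 mm over their backs; the gripper's body (76 mm by 85 mm) begins 54 mm behind the grasp point. The pads swing forward as they close: fully open they stand 13 mm farther back than shut.
Start: joints at [1.128, 0.477, 0.022, 1.555, -0.011, 1.109, -0.083], TCP at [0.222, -0.638, 0.304] pointing down, gripper open.
Joint ranges: [-2.96, 2.96], [-0.34, 2.1], [-1.41, 1.46], [0.24, 2.44], [-1.37, 4.51], [0.17, 1.92], [-2.96, 2.96]. Speed limits (rad/s): [2.39, 2.39, 3.14, 3.14, 3.14, 3.14, 3.14].

## Interface

Orientations are given as a unit quaternion [w, x, y, z].
In Python, from cell import env, kin, camera, calibration, job gives the robot as it stands. The module is installed in compiled form; this text tells all that it offers. Calls block until the motion is done:
- env.reach(position, orientation): joint-space move of the TCP to a pose.
- env.movel(position, velocity=0.15, rot=None, stop_force=None): straight line of the TCP; rot=None keeps the orientation; velocity is the mean speed in m/s. With stop_force (N) it stops when the force on the tool has changed by that much, and returns True; else False.
- env.goto_joints(angles): joint-space move.
- env.grip(opening, f_grip=None): finger opening in m; f_grip is the grip in N (None keeps the last); returns when the fingers have stopped.
- env.dwell(seconds).
- kin.inverse_kinematics(position, orientation): joint angles nearest the present ones, or None.
- env.get_state(): the state.
- camera(name): name is "scene" or "top" or "wrist"; returns (picture, depth): 480x640x3 uint8, blue, green, red; 480x640 float32, m along the optical axis (not along the pixel's ray), 0 where there is no reading.
- calibration(name): a dict with "fx", "fy", "cx", "cy" (pixels), "rvec" (rotation vector, rad) and "tvec" (3), from world to camera coordinates, as OpenCV has them. Camera axes: x right, y down, z forward; pixel columns grow to the right and rows downward; lengths in m; the calibration is good to about 2 mm. A picture is of the moment at which its call begins: read the wrist's pose just before it. calibration takes no time and is no camera call; for the wrist camera it gives the pose at the moment of the call.
A pose or a line that the arm cannot do raises env.PlanningError and nothing moves.
- job.job_done(): hands the job in; it is judged then, once.
The state is a dict: "time": time; "qpos": joint angles; "joint_velocities": joint speeds; "joint_torque": joint torques, N m; "tcp_pos": TCP position; "orientation": TCP orientation; "force": force on the tool from outside, world axes, zero at the start; "torque": the same for the moment, N m; "opening": finger opening in m; "gripper_force": force on a finger pad.
Only numpy, scipy, OpenCV 4.12 (cv2) and the standard library are available. Lean on these libraries where they do the work, as an engineer would, in place of code of your own. Each camera call takes 0.05 s, during which the arm holds its last target. There are 200 camera calls.

## Working session

There is one attempt and no reset: what is moved stays moved. The work goes in short steps, each a Python script; the robot and the scene stay as the last script left them, time stands still between calls to the robot, and variables do not carry over. Pictures are saved under pics/ and viewed, at most 14 in all, crops included, and the job is handed in when it is done.

```bash
mkdir -p pics; cat > h.py <<'E'
import numpy as np, cv2
from cell import env, kin, camera, calibration, job
from scipy.spatial.transform import Rotation as R
def cal(n):
    c=calibration(n); K=np.array([[c['fx'],0,c['cx']],[0,c['fy'],c['cy']],[0,0,1]])
    return K,R.from_rotvec(np.ravel(c['rvec'])).as_matrix(),np.ravel(c['tvec'])
def ray(uv,C):
    K,Rm,t=C; d=Rm.T@np.linalg.solve(K,[uv[0],uv[1],1.]); return -Rm.T@t,d
def onplane(uv,C,z):
    o,d=ray(uv,C); return o+d*(z-o[2])/d[2]
def cloud(D,C):
    K,Rm,t=C; v,u=np.mgrid[0:D.shape[0],0:D.shape[1]]
    P=np.stack([(u-K[0,2])/K[0,0]*D,(v-K[1,2])/K[1,1]*D,D],-1); return (P-t)@Rm
def proj(p,C):
    K,Rm,t=C; q=K@(Rm@np.asarray(p)+t); return q[:2]/q[2]
def quat(M):
    q=R.from_matrix(M).as_quat(); return [q[3],q[0],q[1],q[2]]
def down(yaw):  # fingers close along direction yaw (tool y), z down
    y=np.array([np.cos(yaw),np.sin(yaw),0]); z=np.array([0,0,-1.]); return np.stack([np.cross(y,z),y,z],1)
E
python3 - <<'E'
from h import *
for n in ('scene','top'):
    C=cal(n); I,D=camera(n); cv2.imwrite(f'pics/{n}0.png',I); np.savez(f'{n}0.npz',I=I,D=D,K=C[0],R=C[1],t=C[2])
    print(n,-C[1].T@C[2],C[0][0,0])
s=env.get_state(); print(s['time'],s['tcp_pos'],s['orientation'],s['force'],env.nose_length)
E
```

```text
scene [ 1.36667613 -0.1024252   1.08807039] 486.0955843549488
top [0.26137202 0.0034266  1.52844807] 590.6497738440986
0.1 [ 0.22165684 -0.63712957  0.30299305] [-8.28647000e-04  9.86018802e-01  1.66631918e-01 -1.98365744e-04] [ 0.12184693 -0.36282873 -0.6014638 ] 0.0726
```

View pics/top0.png

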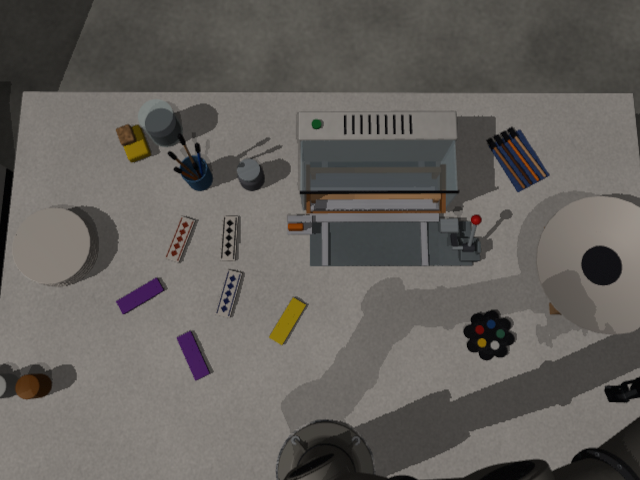

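View pics/scene0.png

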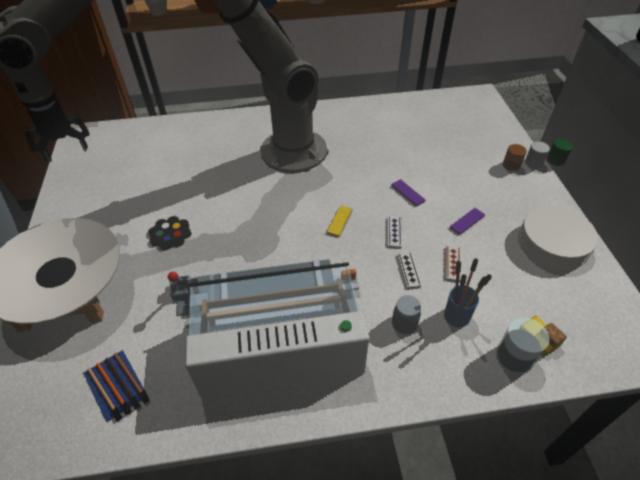

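The top view shows striped tiles at about (181,239) red-brown, (230,237) black and (230,292) blue. I see no green-blue tile. The plain purple bars at (140,296) and (193,355) and the yellow bar at (288,321) are look-alikes. The lever ball is at (476,219), the handle at (296,226), the cup at (196,172), the jar at (250,174) and the palette at (489,334). The scene view agrees. Next I'll enlarge the tile area to confirm, and measure.

```bash
cat > m.py <<'E'
from h import *
def load(f):
    z=np.load(f); return z['I'],z['D'],(z['K'],z['R'],z['t'])
def tri(a,Ca,b,Cb):
    o1,d1=ray(a,Ca);o2,d2=ray(b,Cb); A=np.stack([d1,-d2],1); s=np.linalg.lstsq(A,o2-o1,rcond=None)[0]
    p,q=o1+s[0]*d1,o2+s[1]*d2; return (p+q)/2,np.linalg.norm(p-q)
def blobs(mask,amin):
    n,l,st,ce=cv2.connectedComponentsWithStats(mask.astype(np.uint8)); return [(st[i],ce[i]) for i in range(1,n) if st[i,4]>=amin]
E
python3 - <<'E'
from m import *
T=load('top0.npz');S=load('scene0.npz')
big=cv2.resize(T[0][200:390,105:320],None,fx=3,fy=3,interpolation=cv2.INTER_CUBIC)
st=cv2.resize(T[0][180:280,270:490],None,fx=3,fy=3,interpolation=cv2.INTER_CUBIC)
big=np.vstack([big,np.zeros((0,big.shape[1],3),np.uint8)])[:570]
cv2.imwrite('pics/tiles.png',big); cv2.imwrite('pics/stn.png',st)
for n,X in (('top',T),('scene',S)):
    h=cv2.cvtColor(X[0],cv2.COLOR_BGR2HSV).astype(int); P=cloud(X[1],X[2])
    for nm,m in (('red',((h[...,0]<6)|(h[...,0]>174))&(h[...,1]>170)&(h[...,2]>70)),('orange',(h[...,0]>=6)&(h[...,0]<16)&(h[...,1]>180)&(h[...,2]>100))):
        for s,c in blobs(m,12):
            u,v=np.round(c).astype(int); print(n,nm,s,c.round(1),P[v,u].round(3))
g=cv2.cvtColor(T[0],cv2.COLOR_BGR2GRAY)
E
```

```text
top red [471 215  10  10  74] [475.6 219.4] [ 0.598 -0.359  0.148]
top red [476 325   8   9  53] [479.4 329.2] [ 0.343 -0.39   0.01 ]
top orange [508 140  31  41 112] [523.3 160.4] [ 0.795 -0.53   0.008]
top orange [288 224  14   5  69] [294.4 226. ] [0.6   0.082 0.059]
scene red [170 273   7   5  23] [173.1 274.7] [ 0.604 -0.36   0.139]
scene orange [ 97 364  27  39 113] [110.1 383.5] [ 0.803 -0.528  0.009]
```

View pics/tiles.png

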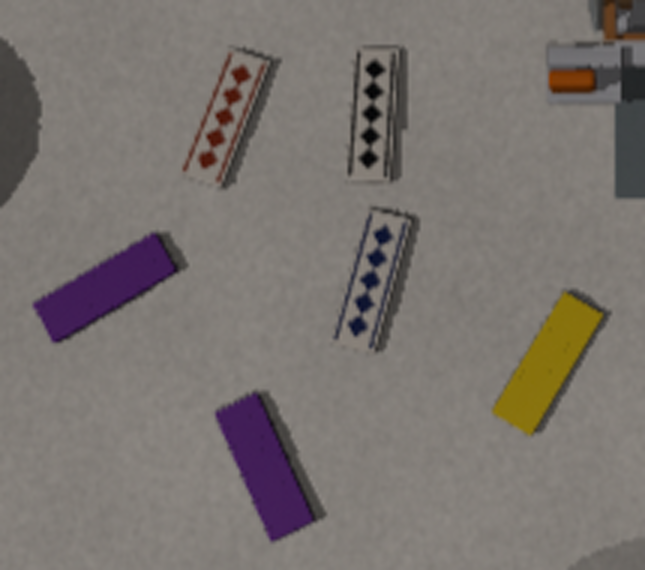

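View pics/stn.png

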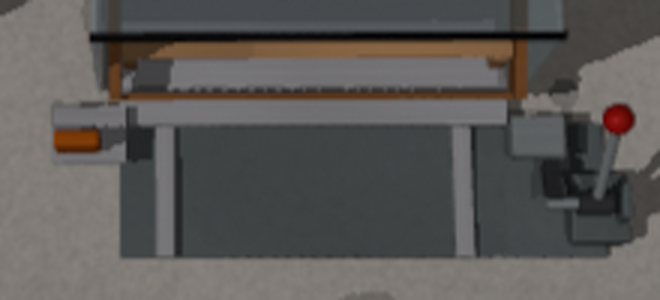

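The crop confirms three tiles: a (dark blue), b (black) and d (red-brown). There is no tile_c, and the purple and yellow bars are plain. Next I measure the station yaw and get close wrist views of the station.

```bash
python3 - <<'E'
from m import *
T=load('top0.npz'); P=cloud(T[1],T[2])
box=(P[...,0]>.62)&(P[...,0]<.9)&(P[...,1]>-.33)&(P[...,1]<.1)
print(np.histogram(P[...,2][box],bins=np.arange(0,.26,.01)))
m=box&(P[...,2]>.12)
r=cv2.minAreaRect(P[m][:,:2].astype(np.float32)); print('blower',r)
b=(P[...,0]>.45)&(P[...,0]<.6)&(P[...,1]>-.4)&(P[...,1]<.1)&(P[...,2]>.005)
print('base low edge', [ (round(y,2), round(float(P[...,0][b&(abs(P[...,1]-y)<.006)].min()),4)) for y in np.arange(-.33,.05,.03)])
# wrist views
h=env.get_state()
for i,p in enumerate([[.50,-.05,.42],[.50,-.28,.42]]):
    env.reach(p,quat(down(np.pi/2)))
    C=cal('wrist'); I,D=camera('wrist'); cv2.imwrite(f'pics/w{i}.png',I); np.savez(f'w{i}.npz',I=I,D=D,K=C[0],R=C[1],t=C[2])
    print(-C[1].T@C[2], C[1][2], C[0][0,0], env.get_state()['qpos'])
cv2.imwrite('pics/w01.png',cv2.resize(np.hstack([cv2.imread('pics/w0.png'),cv2.imread('pics/w1.png')]),(800,300)))
E
```

```text
(array([ 732,  770, 1901,  180,   39,  230,  820,  154,   39,   12,   11,
         12,   10,   10,   10,  748, 9499, 2667,   21,    0,    0,    0,
          0,    0,    0]), array([0.  , 0.01, 0.02, 0.03, 0.04, 0.05, 0.06, 0.07, 0.08, 0.09, 0.1 ,
       0.11, 0.12, 0.13, 0.14, 0.15, 0.16, 0.17, 0.18, 0.19, 0.2 , 0.21,
       0.22, 0.23, 0.24, 0.25]))
blower ((0.7612185478210449, -0.1250268816947937), (0.21239417791366577, 0.39054977893829346), 0.19145965576171875)
base low edge [(np.float64(-0.33), 0.4641), (np.float64(-0.3), 0.451), (np.float64(-0.27), 0.4585), (np.float64(-0.24), 0.456), (np.float64(-0.21), 0.4505), (np.float64(-0.18), 0.4529), (np.float64(-0.15), 0.4556), (np.float64(-0.12), 0.4557), (np.float64(-0.09), 0.4502), (np.float64(-0.06), 0.4502), (np.float64(-0.03), 0.4526), (np.float64(-0.0), 0.4501), (np.float64(0.03), 0.4524)]
[ 0.4215044  -0.05076566  0.48939003] [ 0.3076763  -0.00124105 -0.95149028] 420.1531456607358 [ 0.70475559  0.17231728 -0.8142629   1.76134482  0.13103721  1.26426907
  1.42683366]
[ 0.42200278 -0.27808085  0.48970033] [ 0.30852253  0.00122044 -0.95121625] 420.1531456607358 [ 0.93543329  0.28726484 -0.67125134  1.61859463  0.18299874  1.29949495
  1.80944193]
```

View pics/w01.png

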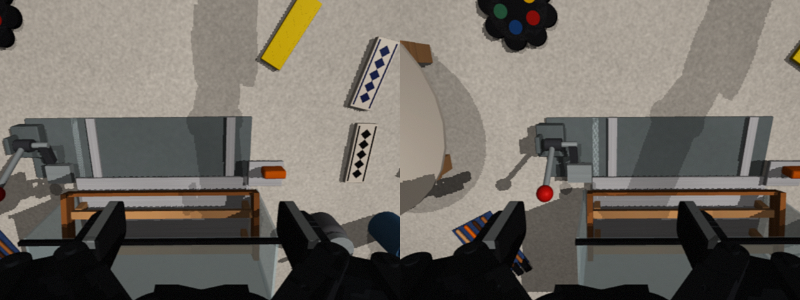

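The wrist images are upside down (image top points toward the robot). At 400-px half scale, view 0 shows the handle at (273,172), the rack's brown lip at row 190 and the hood's front strip at row 241. View 1 shows the ball at (144,193). Next I triangulate these points and take the yaw from long edges.

```bash
python3 - <<'E'
from m import *
X={n:load(n+'.npz') for n in ('top0','scene0','w0','w1')}
def cen(n,kind,amin=20):
    h=cv2.cvtColor(X[n][0],cv2.COLOR_BGR2HSV).astype(int)
    m=((h[...,0]<6)|(h[...,0]>174))&(h[...,1]>150)&(h[...,2]>60) if kind=='red' else (h[...,0]>=5)&(h[...,0]<16)&(h[...,1]>200)&(h[...,2]>90)
    return [(c.round(1),s) for s,c in blobs(m,amin)]
for n in ('w0','w1'): print(n,'red',cen(n,'red'),'or',cen(n,'orange'))
wr=[c for c,s in cen('w1','red') if c[1]>250][0]
for n,u in (('top0',[475.6,219.4]),('scene0',[173.1,274.7])):
    print('ball',n,tri(wr,X['w1'][2],u,X[n][2]))
wo=[c for c,s in cen('w0','orange') if c[1]>200 and c[1]<320 and c[0]>400]
print(wo)
for o in wo: print('handle',tri(o,X['w0'][2],[294.4,226.0],X['top0'][2]))
for n in ('w0','w1'):
    g=cv2.cvtColor(X[n][0],cv2.COLOR_BGR2GRAY)
    for l,in [ (q.ravel(),) for q in cv2.createLineSegmentDetector().detect(g)[0]]:
        if np.hypot(l[0]-l[2],l[1]-l[3])>110 and abs(l[1]-l[3])<20:
            a,b=[onplane(p,X[n][2],.03) for p in (l[:2],l[2:])]
            if a[1]<b[1]: a,b=b,a
            d=a-b; print(n,l.round(0),'yaw',np.arctan2(-d[0],d[1]).round(4),a.round(3)[:2],b.round(3)[:2])
E
```

```text
w0 red [(array([ 0.7, 32.7]), array([ 0, 26,  3, 14, 31], dtype=int32))] or [(array([440. , 276.7]), array([423, 267,  34,  18, 508], dtype=int32))]
w1 red [(array([212.4,  28.2]), array([202,  17,  22,  24, 423], dtype=int32)), (array([231.3, 309.3]), array([219, 296,  26,  27, 539], dtype=int32))] or [(array([633.6, 278.2]), array([627, 272,  13,  13, 153], dtype=int32)), (array([112. , 370.1]), array([103, 361,  19,  20, 137], dtype=int32))]
ball top0 (array([ 0.59776663, -0.35978504,  0.14294796]), np.float64(0.0008589678134213654))
ball scene0 (array([ 0.60113734, -0.36131793,  0.13636237]), np.float64(0.0009078857749051934))
[array([440. , 276.7])]
handle (array([0.6015506 , 0.08131251, 0.05273993]), np.float64(0.0011361840325606952))
w0 [153. 303. 392. 302.] yaw 0.0069 [0.644 0.033] [ 0.646 -0.255]
w0 [449. 390. 194. 392.] yaw 0.0085 [0.77  0.113] [ 0.773 -0.217]
w0 [201. 331. 384. 329.] yaw 0.0083 [0.681 0.025] [ 0.683 -0.201]
w0 [384. 336. 201. 338.] yaw 0.0061 [0.691 0.026] [ 0.692 -0.202]
w0 [ 39. 188. 401. 185.] yaw 0.0072 [0.503 0.035] [ 0.506 -0.363]
w0 [394. 282. 122. 
[... 281 characters left out ...]
0.644 0.059] [ 0.646 -0.297]
w1 [448. 391. 281. 392.] yaw 0.0082 [ 0.772 -0.113] [ 0.774 -0.331]
w1 [232. 187. 594. 185.] yaw 0.0074 [0.503 0.022] [ 0.506 -0.377]
w1 [322. 330. 442. 329.] yaw 0.0073 [ 0.682 -0.129] [ 0.683 -0.277]
w1 [442. 337. 307. 337.] yaw 0.0074 [ 0.692 -0.128] [ 0.693 -0.296]
w1 [579. 282. 307. 284.] yaw 0.0083 [0.619 0.028] [ 0.621 -0.295]
w1 [281. 381. 443. 380.] yaw 0.0071 [ 0.756 -0.121] [ 0.757 -0.33 ]
w1 [543. 312. 311. 313.] yaw 0.0088 [ 0.657 -0.009] [ 0.66  -0.291]
w1 [524. 380. 638. 379.] yaw 0.0087 [0.754 0.13 ] [ 0.755 -0.017]
w1 [322. 349. 441. 349.] yaw 0.0029 [ 0.71  -0.128] [ 0.71  -0.277]
w1 [602. 306. 308. 308.] yaw 0.0072 [0.65  0.061] [ 0.653 -0.294]
```

```bash
cat > ball.py <<'E'
from m import *
def ball():
    C=cal('top'); I,D=camera('top'); np.savez('topn.npz',I=I,D=D,K=C[0],R=C[1],t=C[2])
    h=cv2.cvtColor(I,cv2.COLOR_BGR2HSV).astype(int); m=((h[...,0]<6)|(h[...,0]>174))&(h[...,1]>170)&(h[...,2]>70)
    for s,c in blobs(m,12):
        if 440<c[0]<500 and 180<c[1]<290: print('ball',c.round(1),onplane(c,C,.130).round(4),s[4])
E
python3 - <<'E'
from ball import *
q=quat(down(np.pi/2)); N=env.nose_length
env.grip(0)
env.reach([.640,-.360,.30],q)
print(env.movel([.640,-.360,.115+N],.15,stop_force=8))
print(env.movel([.502,-.360,.115+N],.06,stop_force=14), env.get_state()['tcp_pos'],env.get_state()['force'])
p=env.get_state()['tcp_pos']
env.movel([p[0]+.02,p[1],p[2]],.1); env.movel([p[0]+.02,p[1],.33],.2)
env.reach([.50,-.05,.42],q); ball(); print(env.get_state()['time'])
C=cal('wrist'); I,D=camera('wrist'); np.savez('w2.npz',I=I,D=D,K=C[0],R=C[1],t=C[2])
E
```

```text
False
True [ 0.51775597 -0.35960414  0.18863699] [ 1.99539262 -0.21691079  2.41228395]
ball [477.6 263.7] [ 0.4918 -0.3625  0.13  ] 75
10.2833
```

The lever is free: the ball went from x ≈ 0.601 to 0.492 m, which puts the hinge at x ≈ 0.547. Now I pull the carriage out.

```bash
cat > handle.py <<'E'
from ball import *
def pose(G,t=.15):
    for s in (1,-1):
        z=np.array([np.sin(t),0,-np.cos(t)]); y=s*np.array([np.cos(t),0,np.sin(t)]); M=np.stack([np.cross(y,z),y,z],1)
        p=np.asarray(G)-.054*z; j=kin.inverse_kinematics(p,quat(M))
        if j is not None: yield np.abs(np.array(j)-env.get_state()['qpos']).max(),s,p,quat(M)
def best(G,t=.15): return min(pose(G,t),key=lambda r:r[0])[2:]
def tops():
    C=cal('top'); I,D=camera('top'); np.savez('topn.npz',I=I,D=D,K=C[0],R=C[1],t=C[2])
    h=cv2.cvtColor(I,cv2.COLOR_BGR2HSV).astype(int); m=(h[...,0]>=5)&(h[...,0]<16)&(h[...,1]>180)&(h[...,2]>90)
    for s,c in blobs(m,25):
        if 270<c[0]<320 and 190<c[1]<310: print('handle',c.round(1),onplane(c,C,.060).round(4),s)
E
python3 - <<'E'
from handle import *
w=load('w0.npz')
for u in ((194,392),(449,390),(199,382),(443,379)): print('hoodline',onplane(u,w[2],.164).round(4))
print('handle top',onplane((440,276.7),w[2],.059).round(4))
env.grip(.045)
G=np.array([.6015,.086,.058]); p,q=best(G)
env.reach(p+[-.01,0,.12],q); print(env.movel(p+[0,0,.06],.15)); print('down',env.movel(p,.05,stop_force=8),env.get_state()['tcp_pos']-p)
env.grip(0,60); s=env.get_state(); print(s['opening'],s['gripper_force'],s['force'])
e=p+np.array([-.121,-.0009,0])
print('pull',env.movel(e,.06,stop_force=30)); s=env.get_state(); print(s['tcp_pos']-p,s['opening'],s['force'])
env.dwell(.3)
env.grip(.045); env.movel(s['tcp_pos']+[0,0,.1],.15)
env.reach([.45,.0,.42],quat(down(np.pi/2))); tops(); print(env.get_state()['time'])
E
```

```text
hoodline [ 0.6699 -0.169   0.164 ]
hoodline [0.6681 0.0651 0.164 ]
hoodline [ 0.6591 -0.1634  0.164 ]
hoodline [0.6563 0.0586 0.164 ]
handle top [0.5995 0.0791 0.059 ]
False
down False [2.07755041e-04 3.47858049e-05 3.39248417e-04]
0.01658111972265753 58.698075853753835 [-1.06397074 -0.76338952  6.77889447]
pull False
[-0.12013407 -0.00092073  0.00039019] 0.016842037452817527 [ 5.23636266 -0.4372617   2.21834194]
handle [294.5 272.5] [0.4795 0.0795 0.06  ] [288 270  15   6  84]
18.7167
```

```bash
python3 - <<'E'
from handle import *
q=quat(down(np.pi/2))
for n,p in (('r0',[.44,-.03,.44]),('r1',[.44,-.22,.40]),('t0',[.45,.25,.45])):
    try: env.reach(p,q)
    except env.PlanningError: env.reach([p[0]+.05,p[1],p[2]],q); print('alt',n)
    C=cal('wrist'); I,D=camera('wrist'); cv2.imwrite(f'pics/{n}.png',I); np.savez(f'{n}.npz',I=I,D=D,K=C[0],R=C[1],t=C[2])
cv2.imwrite('pics/rr.png',np.vstack([cv2.imread('pics/r0.png')[40:340],cv2.imread('pics/r1.png')[40:340]]))
E
```

```text
(no output)
```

View pics/rr.png

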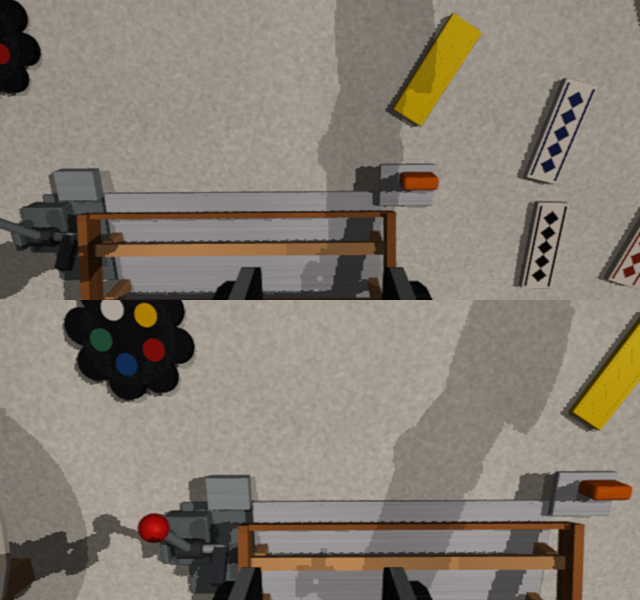

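View pics/t0.png

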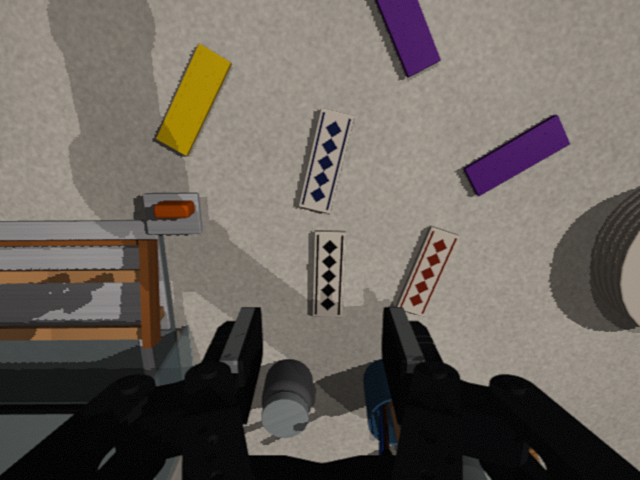

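r0 and r1 show the pulled-out rack, with the lip at about row 255 (r0 full-frame), the lower rail at row 290 and the handle at (419,221). In t0 the tiles lie at a (326,161), b (329,273) and d (430,270). The jar is at (287,400) and the cup at (380,410), clear of the tiles. Now I measure rack and tiles.

```bash
cat > tiles.py <<'E'
from handle import *
def tiles(X,zt=.010):
    """white bars on the table: {name:(uv,centre xyz,yaw of long axis,size)}"""
    I,D,C=X; h=cv2.cvtColor(I,cv2.COLOR_BGR2HSV).astype(int); P=cloud(D,C); out={}
    m=(D>0)&(P[...,2]>.0055)&(P[...,2]<.02)&(P[...,0]<.75)&(P[...,1]>.1)
    m=cv2.morphologyEx(m.astype(np.uint8),cv2.MORPH_OPEN,np.ones((3,3)))
    n,l,st,ce=cv2.connectedComponentsWithStats(m)
    for i in range(1,n):
        if st[i,4]<150: continue
        c=cv2.findContours((l==i).astype(np.uint8),cv2.RETR_EXTERNAL,cv2.CHAIN_APPROX_NONE)[0]
        c=max(c,key=cv2.contourArea).reshape(-1,2)
        W=np.array([onplane(p,C,zt)[:2] for p in c])
        (cx,cy),(a,b),_=r=cv2.minAreaRect((W*1000).astype(np.float32))
        if not(95<max(a,b)<145 and 28<min(a,b)<60): continue
        bx=cv2.boxPoints(r)/1000; e=[bx[1]-bx[0],bx[2]-bx[1]]; e=max(e,key=np.linalg.norm); e=e*np.sign(e[0])
        px=h[l==i]; s=px[...,1]; v=px[...,2]
        if np.mean(s>110)>.6: continue      # plain purple / yellow
        k=(s>100)&(v>40); hue=np.median(px[k,0]) if k.mean()>.06 else -1
        nm='b' if hue<0 else 'a' if 105<hue<135 else 'c' if 75<hue<=105 else 'd'
        ctr=np.array([cx,cy])/1000
        # refine with the diamonds and stripes: symmetric dark marks
        out[nm]=(proj([*ctr,zt],C).round(1),ctr.round(4),np.arctan2(e[1],e[0]).round(3),(round(max(a,b)),round(min(a,b))),float(hue))
    return out
E
python3 - <<'E'
from tiles import *
T=load('topn.npz'); W=load('t0.npz'); A=tiles(T); B=tiles(W)
for k in A: print('top',k,A[k])
for k in B: print('t0',k,B[k])
for k in A:
    if k in B: print('tri',k,tri(A[k][0],T[2],B[k][0],W[2]))
y0=-.125
for n in ('r0','r1','t0','topn'):
    I,D,C=load(n+'.npz'); P=cloud(D,C); h=cv2.cvtColor(I,cv2.COLOR_BGR2HSV).astype(int)
    m=(D>0)&(h[...,0]>5)&(h[...,0]<20)&(h[...,1]>110)&(abs(P[...,1]-y0)<.155)&(P[...,0]>.5)&(P[...,0]<.68)&(P[...,2]>.045)&(P[...,2]<.1)
    Q=P[m]; print(n,len(Q))
    for x in np.arange(.51,.67,.004):
        k=abs(Q[:,0]-x)<.002
        if k.sum()>25: print('  x %.3f n %d z med %.4f p90 %.4f'%(x,k.sum(),np.median(Q[k,2]),np.percentile(Q[k,2],90)))
E
```

```text
top d (array([180. , 238.3]), array([0.5769, 0.3843]), np.float32(-0.315), (120, 42), 6.0)
top b (array([228.8, 237.4]), array([0.5797, 0.256 ]), np.float32(-0.036), (117, 41), -1.0)
top a (array([228.5, 292.8]), array([0.4336, 0.2518]), np.float32(-0.243), (119, 41), 115.0)
t0 a (array([324.7, 162.3]), array([0.4346, 0.2519]), np.float32(-0.239), (120, 40), 116.0)
t0 d (array([426.3, 272.5]), array([0.5769, 0.3842]), np.float32(-0.324), (120, 41), 5.0)
t0 b (array([327.9, 275. ]), array([0.5802, 0.256 ]), np.float32(-0.033), (120, 40), -1.0)
tri d (array([0.57711784, 0.3844479 , 0.00942276]), np.float64(0.00014823783249858822))
tri b (array([0.57953319, 0.2559004 , 0.01142675]), np.float64(0.0002623072404715907))
tri a (array([0.43407218, 0.25179228, 0.01049322]), np.float64(0.0009547951553264966))
r0 8231
  x 0.518 n 971 z med 0.0600 p90 0.0613
  x 0.522 n 615 z med 0.0609 p90 0.0619
  x 0.554 n 921 z med 0.0618 p90 0.0632
  x 0.558 n 987 z med 0.0632 p90 0.0643
  x 0.562 n 958 z med 0.0640 p90 0.0654
  x 0.566 n 624 z med 0.0649 p90 0.0659
  x 0.618 n 348 z med 0.0779 p90 0.0798
 
[... 646 characters left out ...]
603 p90 0.0615
  x 0.522 n 229 z med 0.0612 p90 0.0624
  x 0.554 n 477 z med 0.0623 p90 0.0635
  x 0.558 n 462 z med 0.0634 p90 0.0647
  x 0.562 n 482 z med 0.0643 p90 0.0655
  x 0.566 n 245 z med 0.0651 p90 0.0663
  x 0.618 n 279 z med 0.0785 p90 0.0800
  x 0.622 n 686 z med 0.0790 p90 0.0807
  x 0.626 n 470 z med 0.0807 p90 0.0819
  x 0.630 n 466 z med 0.0817 p90 0.0828
  x 0.634 n 30 z med 0.0814 p90 0.0817
topn 794
  x 0.518 n 127 z med 0.0624 p90 0.0653
  x 0.554 n 69 z med 0.0642 p90 0.0672
  x 0.558 n 108 z med 0.0647 p90 0.0694
  x 0.562 n 119 z med 0.0638 p90 0.0700
  x 0.622 n 124 z med 0.0811 p90 0.0844
  x 0.626 n 126 z med 0.0806 p90 0.0865
  x 0.630 n 79 z med 0.0815 p90 0.0840
```

Measured: rack origin ≈ (0.5243, -0.124, 0.055), slope 0.25 rad (both agree with the text). The tile tops triangulate to about 10 mm. Next I probe the tip height on bare table at 40 mm opening, then place tile a.

```bash
cat > place.py <<'E'
from tiles import *
import json,os
YAW=.0075; O=np.array([.5243,-.124,.0550])
Rr=R.from_euler('zy',[YAW,-.25]).as_matrix()          # rack axes in world
Mr=Rr@np.diag([-1,1,-1]); qr=quat(Mr); off=.008
def snap(n,p=[.45,.25,.45]):
    env.reach(p,quat(down(np.pi/2)))
    C=cal('wrist'); I,D=camera('wrist'); np.savez(n+'.npz',I=I,D=D,K=C[0],R=C[1],t=C[2]); return I,D,C
def pick(t,L):
    _,c,yaw,_,_=t; q=quat(down(np.pi/2+yaw)); g=np.array([*(c+off*np.array([np.cos(yaw),np.sin(yaw)])),.002+L])
    env.grip(.06); env.reach(g+[0,0,.10],q); print('down',env.movel(g,.1,stop_force=6))
    env.grip(0,50); s=env.get_state(); print('grip',round(s['opening'],4),s['gripper_force'])
    env.movel(g+[0,0,.12],.15); env.dwell(.1); o=env.get_state()['opening']; print('held',round(o,4)); return .035<o<.046
def lay(y,L):
    W=lambda x,z:O+Rr@[x+off,y,z+.002+L]
    p=W(.066,.09); s=env.get_state()['tcp_pos']
    env.reach(p+[0,0,.06],qr); env.movel(p,.2); print('held',round(env.get_state()['opening'],4))
    env.movel(W(.066,.012),.12); print('seat',env.movel(W(.066,-.003),.03,stop_force=4),(Rr.T@(env.get_state()['tcp_pos']-W(.066,0))).round(4))
    s=env.get_state()['tcp_pos']; print('slide',env.movel(s-Rr[:,0]*.008,.03,stop_force=5)); print((Rr.T@(env.get_state()['tcp_pos']-W(.060,0))).round(4))
    env.grip(.056); s=env.get_state()['tcp_pos']; env.movel(s+Rr[:,2]*.09,.15)
E
python3 - <<'E'
from place import *
env.grip(.04); q=quat(down(np.pi/2)); env.reach([.50,.17,.16],q)
env.movel([.50,.17,.085],.15); print(env.movel([.50,.17,.06],.02,stop_force=3)); s=env.get_state(); L=s['tcp_pos'][2]; print('L',L,s['force'],s['opening'])
json.dump(L,open('L.json','w')); env.movel([.50,.17,.2],.2)
t=tiles(snap('t1')); print(t)
if pick(t['a'],L): lay(-.1,L)
print(env.get_state()['time'])
t=tiles(snap('t2')); print(t)
snap('v1',[.44,-.20,.42]); cv2.imwrite('pics/v1.png',np.load('v1.npz')['I'][150:450])
E
```

```text
True
L 0.07117358552561537 [-0.55228689 -0.88819245  8.00286401] 0.039550898913790836
{'a': (array([325.2, 163.5]), array([0.4346, 0.2519]), np.float32(-0.239), (120, 40), 116.0), 'b': (array([328.3, 276.6]), array([0.5803, 0.256 ]), np.float32(-0.032), (120, 40), -1.0), 'd': (array([427., 274.]), array([0.5768, 0.3843]), np.float32(-0.322), (120, 41), 5.0)}
down False
grip 0.0387 50.17185688018799
held 0.0383
held 0.0381
seat True [ 0.0009 -0.0003  0.0006]
slide False
[ 0.0002 -0.      0.001 ]
35.2083
{'d': (array([414.6, 251.7]), array([0.548 , 0.3669]), np.float32(-0.322), (120, 41), 5.0), 'b': (array([328. , 275.3]), array([0.5802, 0.256 ]), np.float32(-0.033), (120, 40), -1.0)}
```

View pics/v1.png

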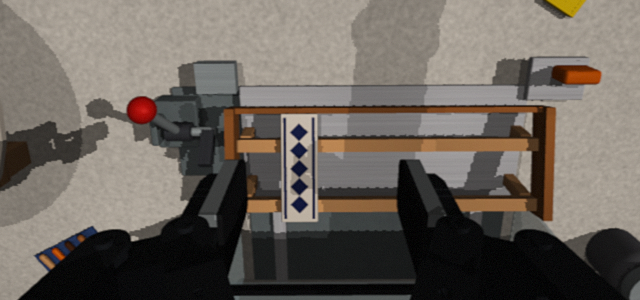

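Tile a lies straight on both rails against the lip, at about (300,168) in the crop. Tile d was knocked 3 cm and has been re-measured. Next I place b and d.

```bash
python3 - <<'E'
from place import *
L=json.load(open('L.json'))
for k,y in (('b',0.),('d',.1)):
    t=tiles(snap('t3'+k)); print({n:v[1:3] for n,v in t.items()})
    if k not in t or not pick(t[k],L): print('FAIL',k); break
    lay(y,L); print(env.get_state()['time'])
print(tiles(snap('t4')))
snap('v2',[.44,-.10,.42]); cv2.imwrite('pics/v2.png',np.load('v2.npz')['I'][150:450])
I,D,C=load('v2.npz'); P=(cloud(D,C)-O)@Rr
tile=(D>0)&(P[...,2]>.007)&(P[...,2]<.014)&(abs(P[...,1])<.155)&(P[...,0]>.004)&(P[...,0]<.14)&(I.max(-1)>0)
n,l,st,ce=cv2.connectedComponentsWithStats(cv2.morphologyEx(tile.astype(np.uint8),cv2.MORPH_OPEN,np.ones((3,3))))
for i in range(1,n):
    if st[i,4]<800: continue
    Q=P[l==i]; v=cv2.minAreaRect((Q[:,:2]*1000).astype(np.float32)); c=np.linalg.lstsq(np.c_[Q[:,:2],np.ones(len(Q))],Q[:,2],rcond=None)[0]
    print(st[i,4],v,'z',np.median(Q[:,2]).round(4),'tilt',c[:2].round(3))
E
```

```text
{'b': (array([0.5803, 0.256 ]), np.float32(-0.033)), 'd': (array([0.548 , 0.3667]), np.float32(-0.324))}
down False
grip 0.0382 50.91534197330475
held 0.0383
held 0.0383
seat True [ 0.0007 -0.0002  0.0009]
slide False
[-0.0006 -0.0001  0.0011]
49.0667
{'b': (array([0.5367, 0.6137]), np.float32(-0.14)), 'd': (array([0.548 , 0.3669]), np.float32(-0.323))}
down False
grip 0.0378 50.97329378128052
held 0.0379
held 0.0383
seat True [ 0.0011 -0.0002  0.001 ]
slide False
[-0.0002  0.0001  0.0014]
59.2833
{}
3798 ((62.16471481323242, -0.5475616455078125), (116.06851196289062, 39.992530822753906), 0.004763277247548103) z 0.0095 tilt [-0.001  0.002]
3124 ((62.159996032714844, 99.13711547851562), (39.58500289916992, 114.76749420166016), 89.92353057861328) z 0.0096 tilt [0.    0.007]
2140 ((45.952327728271484, -100.27864074707031), (82.7737808227539, 40.08791732788086), 0.000648299406748265) z 0.0094 tilt [-0.  0.]
```

View pics/v2.png

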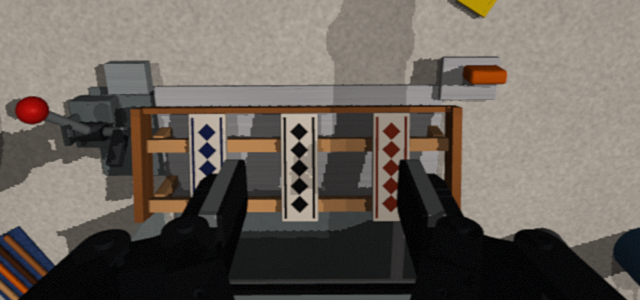

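The rack holds a (207,150), b (299,167) and d (391,167) in the crop, all flat, straight and at the lip (rack x ≈ 0.06, measured tilt < 0.01). Now I push the carriage home and lock.

```bash
python3 - <<'E'
from handle import *
env.grip(.045)
H=np.array([.6015,.086,.058]); D=np.array([-.1201,-.0009,0])
p,q=best(H+D)
env.reach(p+[0,0,.12],q); print('down',env.movel(p,.08,stop_force=8))
env.grip(0,60); s=env.get_state(); print(s['opening'])
p=s['tcp_pos']
print('push',env.movel(p-D+[.003,0,0],.06,stop_force=25)); s=env.get_state(); print(s['tcp_pos']-p,s['opening'],s['force'])
env.dwell(.2); env.grip(.045); t=env.get_state()['tcp_pos']; env.movel(t+[0,0,.05],.1); env.movel(t+[-.03,0,.2],.2)
tops()
N=env.nose_length; qd=quat(down(np.pi/2)); env.grip(0)
env.reach([.45,-.362,.30],qd); print(env.movel([.45,-.362,.115+N],.15,stop_force=8))
print('lever',env.movel([.594,-.361,.115+N],.06,stop_force=14)); s=env.get_state(); print(s['tcp_pos'])
t=s['tcp_pos']; env.movel(t-[.02,0,0],.1); env.movel([t[0]-.02,t[1],.33],.2)
env.reach([.44,-.15,.42],qd); tops(); ball(); print(env.get_state()['time'])
I,_=camera('wrist'); J,_=camera('top'); cv2.imwrite('pics/f.png',np.hstack([cv2.resize(I,(400,300)),cv2.resize(J[90:300,240:520],(400,300))]))
E
```

```text
down False
0.016637747300682577
push False
[1.20370686e-01 1.05733564e-03 5.48029862e-06] 0.016553632078575024 [-13.26600327  -1.27298943  16.6499098 ]
False
lever True
[ 0.58359797 -0.36106691  0.18714595]
handle [294.8 226. ] [0.5994 0.0802 0.06  ] [288 224  15   5  73]
ball [475.2 218. ] [ 0.6043 -0.3618  0.13  ] 70
77.2667
```

View pics/f.png

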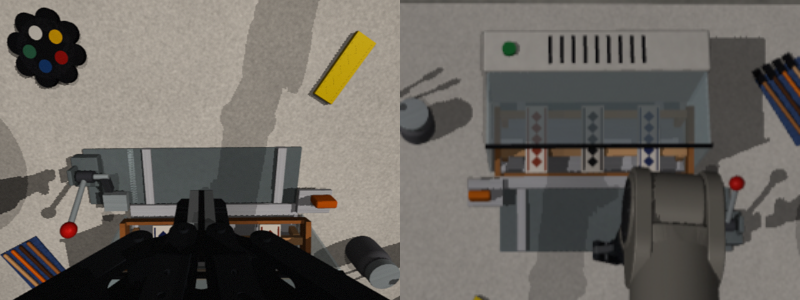

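The three tiles at (537,140), (593,140) and (649,140) stand straight under the hood. The handle is back at its home pixel, and the ball moved 0.1125 m, the full 1.2 rad, to locked. Handing in.

```bash
python3 -c "
from cell import job; print(job.job_done())"
```

```text
the job is handed in; nothing more can be done
None
```

The job is handed in, with no verdict returned: all three tiles present (a, b and d; there was no tile_c) lie flat against the lip, the carriage is home, and the lever is back at locked.

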